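Turn the grow-lamp arm round on its pin

TASK

The arm of the little grow lamp sits on its pin the wrong way round, with the round lamp head pointing away from the potted cactus. Lift the arm right off its pin, turn it end for end, and lower it fully down onto the same pin again, between the two prongs, so that the lamp head is over the cactus; let go only once it is down, do not drop it. Leave the cactus pot and the tool hanger on the neighbouring stand as they are.

Things in the scene. Friction and masses are not known exactly. Their poses are not given: they have to be found in the camera images.
- lamp_hub (a point): Centre of the hub of the loose, balanced lamp arm (0.25 kg): birch block 46 x 46 mm, 24 high, upright 24 mm through hole; grip its flat sides, 46 mm apart along y. z up, x along the arm to the round white lamp head (64 mm wide, 20 high, centre 112 mm out); a square steel counterweight (36 mm wide) lies 93 mm out at -x. Bars 20 mm wide, 12 high, join them at the hub's mid-height.
- stand_pin (a point): Foot of the fixed lamp stand's upright 12 mm pin, on a shoulder (40 mm wide, 125 above shelf); pin ends 34 mm higher, nose tapered. Seated hub centre: 12 mm above this point. z up, x towards the cactus; 50 mm out there two prongs (tops 25 mm above this point, 46 mm gap across y) take the bar between them, 13 degrees play. Lamp head starts towards -x, must end towards +x.
- pot_mid (a point): Middle, 48 mm above the shelf, of the loose dark silicone plant pot with the small round cactus (98 mm high in all, 92 mm across the drip rim). It stands some 112 mm from the pin's axis on the prong side, below the height of the lamp arm. To be left where it is.
- hanger_hub (a point): Centre of the hub of the tool hanger, a plain birch bar 160 mm long with a wire hook under each end and no lamp head, loose on the pin of the neighbouring stand of the same height without prongs. To be left alone.
Mind the look-alikes: they are no part of the job. What is shaped like the part that bears stand_pin but green or yellow is not meant.

How it is judged:
On the way:
1. the lamp arm is lifted right off its pin: the underside of its hub above the pin's tip (z of lamp_hub in the frame of stand_pin above 0.047 m), for 0.1 s.
At the end, for the whole second after the job is handed in: The arm's hub is back on the pin (axis within 12 mm, underside within 5 mm of the shoulder, level within 7 degrees), the arm lies along the stand's x within 20 degrees with the lamp head on the cactus side, over the pot, and the pot is within 30 mm and the hanger within 20 mm of where they started (horizontal distance between lamp_hub and stand_pin below 0.012 m and z of lamp_hub in the frame of stand_pin between 0.005 and 0.017 m and angle between lamp_hub's own z axis and vertical below 0.12 rad and x of pot_mid in the frame of lamp_hub above 0.07 m and angle between the x axis of lamp_hub and the x axis of stand_pin, either way round below 0.35 rad and distance of pot_mid from where it was at the start of the episode below 0.03 m and distance of hanger_hub from where it was at the start of the episode below 0.02 m); the robot touches nothing.
It fails at once if the lamp arm is let go while its hub is more than 20 mm above its seat (z of lamp_hub in the frame of stand_pin above 0.032 m and contact force between the fingers and lamparm below 0.05 N).
It fails at once if the cactus pot is tipped by more than 25 degrees or pushed more than 30 mm (angle between pot_mid's own z axis and vertical above 0.44 rad or distance of pot_mid from where it was at the start of the episode above 0.03 m).
It fails at once if the tool hanger is moved by more than 20 mm (distance of hanger_hub from where it was at the start of the episode above 0.02 m).
It also fails if it takes over 38 s, if anything falls off the work surface, if the arm or the gripper's body presses on something with over 40 N, if the wrist force passes 120 N, or if a joint passes its speed limit or range.

ROBOT

A 7-joint arm with a two-finger parallel gripper is mounted at the origin on the work surface. World frame = base frame: x ahead of the robot, y to its left, z up, the work surface at z = 0. Lengths are in m, angles in rad, forces in N, time in s.
With the tool pointing down it reaches from about 0.35 to 0.9 m from the base axis. Payload 8.1 kg.
Tool frame: the origin (TCP) lies midway between the tips of the shut fingers; the grasp point (between the pads) lies 19 mm behind it; z points along the fingers, y is the line along which they close (so a half turn about z gives the same grasp; the last joint's range is limited). The gripper opens to 92 mm and grips with 3 to 60 N. Pads are 19 mm wide; open, the fingers measure 130 mm over their backs; the gripper's body (75 mm by 190 mm) begins 47 mm behind the grasp point.
Start: joints at [-0.103, 0.434, 0.025, 1.573, -0.012, 1.134, -0.075], TCP at [0.625, -0, 0.227] pointing down, gripper open.
Joint ranges: [-2.62, 2.62], [-0.44, 2.09], [-1.27, 1.32], [0.08, 2.57], [-1.32, 4.46], [0.12, 2], [-2.74, 2.74]. Speed limits (rad/s): [2.22, 2.22, 3.01, 3.01, 3.14, 3.14, 3.14].

INTERFACE

Orientations are given as a rotation vector (axis times angle).
In Python, from cell import arm gives the robot as it stands.
- The arm moves only by the tool move_arm, never from a script. Its argument "motion" is a list of rows, each an object of numbers: "tx", "ty", "tz": the shift along the tool's x, y, z normalised to -1 to 1, where 1 is 1000 mm; "twist": the turn about the tool's z normalised to -1 to 1, where 1 is pi/2 rad. In form: [{"tx": .., "ty": .., "tz": .., "twist": ..}, ...]. A call has 1 to 12 rows; each row shifts and turns the commanded pose from where the row before left it, along the tool's axes as they then stand; what a row does not reach is not made up. A row lasts 1/10 s, in which the tool goes at most 50 mm and 8.59 degrees, less where a joint would pass 70% of its speed; a pose out of reach is approached as far as the arm can. A call with a number of a shift or a turn outside -1 to 1 is refused whole. A call with a gripper value outside its range is refused whole. "gripper" is the gripper's target within -1 to 1 (shut at 1, half-way at 0, fully open at -1), set as the call begins (left out, the last holds). The fingers move at their own pace and stop on an object; "squeeze" is the grip in N (left out, the last holds). Time passes only in rows, so rows that do not move let the fingers close. It gives the time, the measured TCP pose, the force, the opening and the grip force at its end, in the units of the state.
- arm.observe(): the state, without advancing time (a new reading comes with each control period).
- arm.get_image(name): name is "scene" or "side" or "wrist"; returns the picture (400x640x3 uint8, red, green, blue); there is no depth.
- arm.calibration(name): a dict with "K" (3x3 intrinsics, pixels), "T" (4x4, takes a point from camera to world coordinates). Camera axes: x right, y down, z forward; pixel columns grow to the right and rows downward; lengths in m; the calibration is good to about 2 mm. A picture is of the moment at which its call begins: read the wrist's pose just before it. calibration takes no time and is no camera call; for the wrist camera it gives the pose at the moment of the call.
- arm.sign_off(): hands the job in; it is judged then, once.
Trained networks look in the newest picture that a camera, given by its name, has taken for a name from the list of things; names that differ only in an ending like _2 or _b are one class to them, and where a whole thing is asked for, a point or a joint stands for the part that bears it (a point fixed in the world has none). Each returns a list of dicts, best first, with "conf" (0 to 1); they miss things now and then, are a little off and sometimes report something else, mostly with a low value. They report only what shows in the picture. A call takes as long as a camera call. They do not tell look-alikes from the thing itself.
- arm.look_for(camera, query): "point" ([column, row] as shares, 0 to 1, of the picture: columns of its width, rows of its height, amid what is visible of it).
- arm.regions_of(camera, query): "region" (400x640 bool, what is visible of it) and "point" ([column, row] as shares, 0 to 1, of the picture: columns of its width, rows of its height, amid what is visible of it).
- arm.place_of(camera, query): "point" ([column, row] as shares, 0 to 1, of the picture: columns of its width, rows of its height: a listed point, or the origin of a listed thing).
The state is a dict: "clock": time; "joints": joint angles; "dq": joint speeds; "joint_efforts": joint torques, N m; "position": TCP position; "ee_rot": TCP orientation; "force": force on the tool from outside, world axes, zero at the start; "ft_torque": the same for the moment, N m; "width": opening from 0.0 (shut) to 1.0 (fully open); "gripper_force": force on a finger pad.
Only numpy, scipy, OpenCV 4.12 (cv2) and the standard library are available. Lean on these libraries where they do the work, as an engineer would, in place of code of your own. Each camera call takes 0.05 s, during which the arm holds its last target. There are 200 camera calls.

## Working session

There is one attempt and no reset: what is moved stays moved. The work goes in short steps, Python scripts to look and compute and a tool call to move; the robot and the scene stay as the last step left them, time stands still between calls to the robot, and variables do not carry over. Pictures are saved under pics/ and viewed, at most 10 in all, crops included, and the job is handed in when it is done.

Besides the shell and the picture viewer there is one more tool, called after "Emit:" in YAML: its name, and indented under it one key for each argument. move_arm: Moves the arm, as the interface text tells. Scaled input: -1 to 1 covers 1000 mm each way for a shift and pi/2 rad each way for a turn. Its arguments: {"type":"object","properties":{"motion":{"type":"array","items":{"type":"object","properties":{"tx":{"type":"number"},"ty":{"type":"number"},"tz":{"type":"number"},"twist":{"type":"number"}}}},"gripper":{"type":"number"},"squeeze":{"type":"number"}},"required":["motion"]}

```bash
mkdir -p pics
cat > h.py <<'E'
import numpy as np, cv2
from cell import arm
def tri(obs):
    # obs: list of (cam, [u,v] pixels) -> least squares point
    A=np.zeros((3,3)); b=np.zeros(3)
    for K,T,p in obs:
        d=T[:3,:3]@np.linalg.inv(K)@np.array([p[0],p[1],1.]); d/=np.linalg.norm(d)
        P=np.eye(3)-np.outer(d,d); A+=P; b+=P@T[:3,3]
    x=np.linalg.solve(A,b)
    return x
def cal(n):
    c=arm.calibration(n); return np.array(c["K"]),np.array(c["T"])
def proj(K,T,X):
    q=K@(T[:3,:3].T@(np.asarray(X)-T[:3,3])); return q[:2]/q[2]
def save(n,f): cv2.imwrite(f,cv2.cvtColor(arm.get_image(n),cv2.COLOR_RGB2BGR))
E
python3 - <<'E'
from h import *
for n in ["scene","side"]:
    save(n,f"pics/{n}0.png")
    for q in ["lamp_hub","stand_pin","pot_mid","hanger_hub"]:
        print(n,q,[(np.round(np.array(r["point"])*[640,400],1).tolist(),round(r["conf"],2)) for r in arm.place_of(n,q)][:4])
a=cv2.imread("pics/scene0.png");b=cv2.imread("pics/side0.png")
cv2.imwrite("pics/both0.png",cv2.resize(np.vstack([a,b]),(480,600)))
print(arm.observe())
E
```

```text
scene lamp_hub [([355.4, 236.1], 0.82)]
scene stand_pin [([350.3, 240.7], 0.74), ([378.8, 171.1], 0.67), ([268.0, 280.0], 0.62)]
scene pot_mid [([397.5, 295.7], 0.6)]
scene hanger_hub [([194.4, 142.4], 0.95)]
side lamp_hub [([308.6, 157.7], 0.7)]
side stand_pin [([303.7, 165.2], 0.96), ([374.3, 172.8], 0.9), ([229.0, 183.8], 0.86)]
side pot_mid [([297.7, 167.7], 0.65)]
side hanger_hub [([356.1, 277.7], 0.9)]
{'clock': 0.5, 'joints': array([-0.10260174,  0.43452332,  0.02501499,  1.57326119, -0.0115824 ,
        1.13404755, -0.07504996]), 'dq': array([-0.00055967,  0.00167341, -0.00211061, -0.00160658, -0.00017425,
        0.00010277,  0.00053652]), 'joint_efforts': array([-1.22890444e-03, -6.67150283e+01,  9.82367769e-01, -3.14574265e+01,
       -6.07940624e-02,  3.38490203e-02,  7.66028649e-06]), 'position': array([ 6.24961962e-01, -4.46713966e-05,  2.26703812e-01]), 'ee_rot': array([-2.22146129e+00, -2.22137264e+00,  1.48031483e-04]), 'force': array([0.45083836, 0.42370378, 0.10064206]), 'ft_torque': array([ 0.0310142 ,  0.02058054, -0.02697814]), 'gripper_force': 0.0, 'width': 0.9987098095093123}
```

View pics/scene0.png

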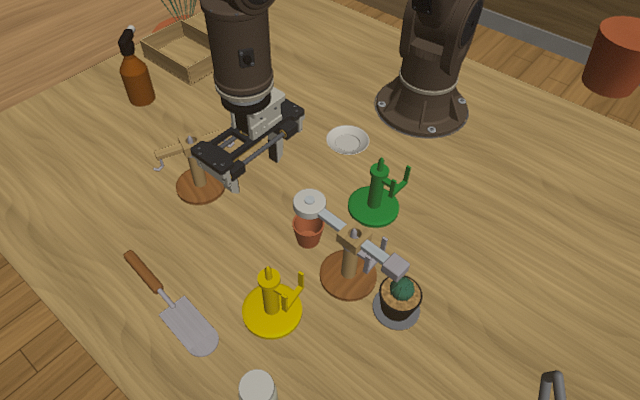

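View pics/side0.png

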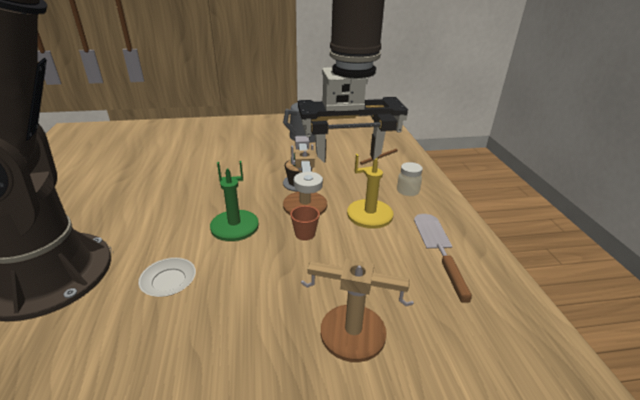

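The scene view shows the lamp hub at (355,237), its head at (310,203), the counterweight at (397,265), and the pot beyond at (400,298). The hanger is at (194,142). Side view: hub (305,157), head (308,182).

Run:
```python
from h import *
S=cal("scene");D=cal("side")
P={"hub":((355.4,236.1),(306,157.7)),"pin":((350.3,240.7),(303.7,165.2)),"head":((310,203),(308.5,182)),"cw":((397,265),(302.5,146)),"hanger":((194.4,142.4),(356.1,277.7)),"pot":((397.5,295.7),(297.7,167.7))}
for k,(a,b) in P.items():
    X=tri([(*S,a),(*D,b)]);print(k,X.round(4),proj(*S,X).round(1),proj(*D,X).round(1))
K,T=cal("wrist");print(T.round(3),K)
```

```text
hub [0.5629 0.1834 0.1402] [354.  237.1] [304.9 157.1]
pin [0.5604 0.1763 0.1211] [350.9 240.3] [304.2 165.5]
head [0.5554 0.0698 0.1381] [309.2 203.5] [307.8 181.6]
cw [0.5621 0.2719 0.1314] [394.2 267.1] [300.5 144.8]
hanger [ 0.591  -0.2298  0.1362] [193.1 142.9] [354.4 277.1]
pot [0.5578 0.2925 0.051 ] [398.4 295. ] [298.4 168. ]
[[ 1.     0.    -0.001  0.625]
 [-0.    -0.952 -0.307  0.084]
 [-0.001  0.307 -0.952  0.386]
 [ 0.     0.     0.     1.   ]] [[347.10963649   0.         313.35145941]
 [  0.         347.10963649 199.7789425 ]
 [  0.           0.           1.        ]]
```

Emit:
move_arm:
  motion:
    - {"tx":0.045,"ty":-0.015}
    - {"tx":0.045,"ty":-0.016}
    - {"tx":0.045,"ty":-0.016}
    - {"tx":0.045,"ty":-0.016}
    - {}
    - {}
  gripper: -1

```text
invalid input
```

Run:
```python
from h import *
o=arm.observe();print(o["clock"],o["joints"].round(3),o["position"].round(4),o["ee_rot"].round(3))
K,T=cal("wrist")
save("wrist","pics/w1.png")
for q in ["lamp_hub","stand_pin","pot_mid"]:
    print(q,[(np.round(np.array(r["point"])*[640,400],1).tolist(),round(r["conf"],2)) for r in arm.place_of("wrist",q)][:3])
for X in ([.562,.18,.137],[.562,.18,.159],[.562,.068,.147]): print(X,proj(K,T,X).round(1))
np.savez("w1.npz",K=K,T=T)
```

```text
0.5 [-0.103  0.435  0.025  1.573 -0.012  1.134 -0.075] [ 0.625  -0.      0.2267] [-2.221 -2.221  0.   ]
lamp_hub []
stand_pin [([450.8, 34.2], 0.89)]
pot_mid []
[0.562, 0.18, 0.137] [208.  -80.8]
[0.562, 0.18, 0.159] [196.1 -99.7]
[0.562, 0.068, 0.147] [219.2 113.2]
```

View pics/w1.png

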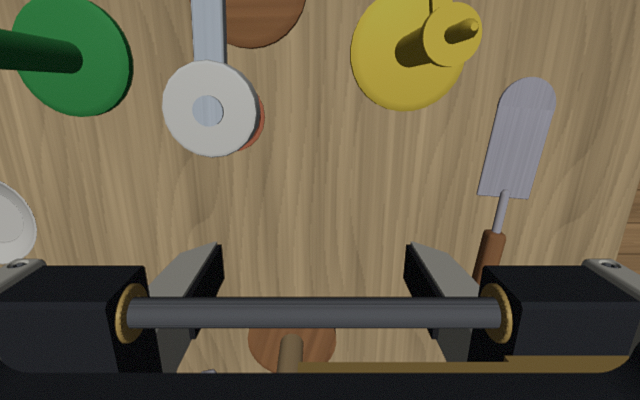

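The move was refused, probably because of the empty rows. The wrist view still shows the lamp head at (210,108). I'll resend with full rows.

Emit:
move_arm:
  motion:
    - {"tx":0.045,"ty":-0.015,"tz":0,"twist":0}
    - {"tx":0.045,"ty":-0.016,"tz":0,"twist":0}
    - {"tx":0.045,"ty":-0.016,"tz":0,"twist":0}
    - {"tx":0.045,"ty":-0.016,"tz":0,"twist":0}
    - {"tx":0,"ty":0,"tz":0,"twist":0}
    - {"tx":0,"ty":0,"tz":0,"twist":0}
  gripper: -1

```text
clock: 1.3
position: [0.5615, 0.1814, 0.2268]
ee_rot: [-2.218, -2.225, -0.0]
force: [0.8, -0.3, -0.1]
width: 0.998
gripper_force: 0.0
```

Run:
```python
from h import *
o=arm.observe();print(o["clock"],o["joints"].round(3),o["position"].round(4),o["ee_rot"].round(3))
K,T=cal("wrist")
save("wrist","pics/w2.png")
for q in ["lamp_hub","stand_pin","pot_mid"]:
    print(q,[(np.round(np.array(r["point"])*[640,400],1).tolist(),round(r["conf"],2)) for r in arm.place_of("wrist",q)][:3])
for X in ([.562,.18,.137],[.562,.18,.159],[.562,.068,.147]): print(X,proj(K,T,X).round(1))
np.savez("w2.npz",K=K,T=T)
```

```text
1.3 [-0.38   0.38  -0.031  1.659  0.013  1.104 -0.412] [0.5615 0.1814 0.2268] [-2.218 -2.225 -0.   ]
lamp_hub [([312.5, 204.4], 0.87)]
stand_pin [([97.8, 276.1], 0.71), ([310.9, 200.5], 0.64), ([501.2, 268.8], 0.6)]
pot_mid []
[0.562, 0.18, 0.137] [314.  206.5]
[0.562, 0.18, 0.159] [314.1 216.8]
[0.562, 0.068, 0.147] [313.5 338.2]
```

View pics/w2.png

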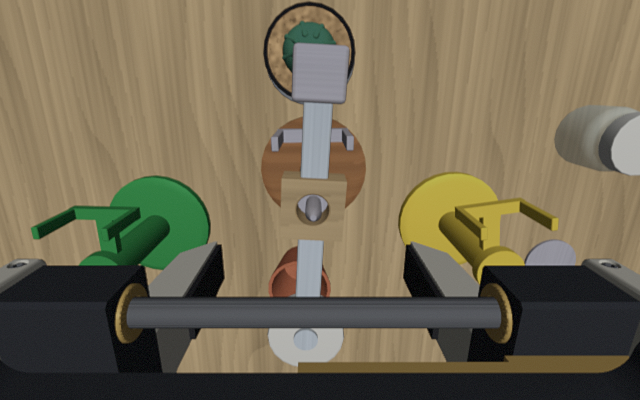

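The wrist view shows the hub at (313,207), the pin centred in it, and the prongs at (278,140) and (348,140). The tool is already above the hub, so I'll descend and grip.

Emit:
move_arm:
  motion:
    - {"tx":0,"ty":0,"tz":0.035,"twist":0}
    - {"tx":0,"ty":0,"tz":0.035,"twist":0}
    - {"tx":0,"ty":0,"tz":0.025,"twist":0}
    - {"tx":0,"ty":0,"tz":0.011,"twist":0}
    - {"tx":0,"ty":0,"tz":0,"twist":0}

```text
clock: 2.0
position: [0.5616, 0.1787, 0.1195]
ee_rot: [-2.223, -2.219, 0.004]
force: [0.9, 0.7, 0.2]
width: 1.002
gripper_force: 0.0
```

Emit:
move_arm:
  motion:
    - {"tx":0,"ty":0,"tz":0,"twist":0}
    - {"tx":0,"ty":0,"tz":0,"twist":0}
    - {"tx":0,"ty":0,"tz":0,"twist":0}
    - {"tx":0,"ty":0,"tz":0,"twist":0}
    - {"tx":0,"ty":0,"tz":0,"twist":0}
    - {"tx":0,"ty":0,"tz":0,"twist":0}
  gripper: 1
  squeeze: 30

```text
clock: 2.6
position: [0.562, 0.18, 0.1209]
ee_rot: [2.221, 2.221, 0.0]
force: [-3.3, -0.6, 1.4]
width: 0.526
gripper_force: 1.3
```

Emit:
move_arm:
  motion:
    - {"tx":0,"ty":0,"tz":0,"twist":0}
    - {"tx":0,"ty":0,"tz":0,"twist":0}
    - {"tx":0,"ty":0,"tz":0,"twist":0}
    - {"tx":0,"ty":0,"tz":0,"twist":0}

```text
clock: 3.0
position: [0.5618, 0.18, 0.1209]
ee_rot: [-2.221, -2.221, 0.0]
force: [-3.3, 0.1, 5.3]
width: 0.503
gripper_force: 29.6
```

Emit:
move_arm:
  motion:
    - {"tx":0,"ty":0,"tz":-0.015,"twist":0}
    - {"tx":0,"ty":0,"tz":-0.02,"twist":0}
    - {"tx":0,"ty":0,"tz":-0.025,"twist":0}
    - {"tx":0,"ty":0,"tz":-0.025,"twist":0}
    - {"tx":0,"ty":0,"tz":-0.025,"twist":0}
    - {"tx":0,"ty":0,"tz":-0.01,"twist":0}
    - {"tx":0,"ty":0,"tz":0,"twist":-0.03}
    - {"tx":0,"ty":0,"tz":0,"twist":-0.03}
    - {"tx":0,"ty":0,"tz":0,"twist":0}

```text
clock: 3.9
position: [0.5617, 0.1797, 0.2397]
ee_rot: [-2.113, -2.324, 0.002]
force: [-0.5, 0.6, -2.3]
width: 0.505
gripper_force: 29.6
```

Run:
```python
from h import *
o=arm.observe();print(o["clock"],o["joints"].round(3),o["position"].round(4),o["ee_rot"].round(3),o["width"],o["gripper_force"])
save("scene","pics/s2.png")
a=cv2.imread("pics/s2.png")[100:350,200:500]; cv2.imwrite("pics/s2c.png",cv2.resize(a,None,fx=2,fy=2))
```

```text
3.9 [-0.365  0.37  -0.049  1.639  0.02   1.134 -0.324] [0.5617 0.1797 0.2397] [-2.113e+00 -2.324e+00  2.000e-03] 0.5054741618160404 29.630503356456757
```

View pics/s2c.png

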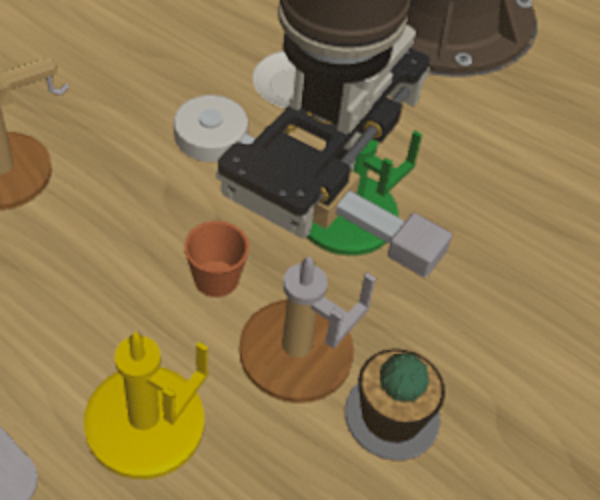

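The arm is lifted clear, and the pin and pot are undisturbed in the crop. Negative twist raises q7, so I'll turn on that way.

Emit:
move_arm:
  motion:
    - {"tx":0,"ty":0,"tz":0,"twist":-0.09}
    - {"tx":0,"ty":0,"tz":0,"twist":-0.09}
    - {"tx":0,"ty":0,"tz":0,"twist":-0.09}
    - {"tx":0,"ty":0,"tz":0,"twist":-0.09}
    - {"tx":0,"ty":0,"tz":0,"twist":-0.09}
    - {"tx":0,"ty":0,"tz":0,"twist":-0.09}
    - {"tx":0,"ty":0,"tz":0,"twist":-0.09}
    - {"tx":0,"ty":0,"tz":0,"twist":-0.09}
    - {"tx":0,"ty":0,"tz":0,"twist":-0.09}
    - {"tx":0,"ty":0,"tz":0,"twist":-0.09}
    - {"tx":0,"ty":0,"tz":0,"twist":-0.09}

```text
clock: 5.05
position: [0.5619, 0.1798, 0.24]
ee_rot: [0.13, -3.138, 0.0]
force: [1.4, -1.3, -2.6]
width: 0.502
gripper_force: 29.6
```

Emit:
move_arm:
  motion:
    - {"tx":0,"ty":0,"tz":0,"twist":-0.09}
    - {"tx":0,"ty":0,"tz":0,"twist":-0.09}
    - {"tx":0,"ty":0,"tz":0,"twist":-0.09}
    - {"tx":0,"ty":0,"tz":0,"twist":-0.09}
    - {"tx":0,"ty":0,"tz":0,"twist":-0.09}
    - {"tx":0,"ty":0,"tz":0,"twist":-0.09}
    - {"tx":0,"ty":0,"tz":0,"twist":-0.09}
    - {"tx":0,"ty":0,"tz":0,"twist":-0.09}
    - {"tx":0,"ty":0,"tz":0,"twist":-0.09}
    - {"tx":0,"ty":0,"tz":0,"twist":-0.09}
    - {"tx":0,"ty":0,"tz":0,"twist":0}
    - {"tx":0,"ty":0,"tz":0,"twist":0}

```text
clock: 6.25
position: [0.562, 0.1798, 0.2402]
ee_rot: [2.126, -2.312, -0.001]
force: [-0.0, 0.6, -2.4]
width: 0.503
gripper_force: 29.6
```

Run:
```python
from h import *
from scipy.spatial.transform import Rotation as R
o=arm.observe();print(o["clock"],o["joints"].round(3),o["position"].round(4),o["width"],o["gripper_force"]);print(R.from_rotvec(o["ee_rot"]).as_matrix().round(3))
for n in ["scene","side","wrist"]:
    c=cal(n)
    save(n,f"pics/{n}3.png")
    for q in ["lamp_hub","stand_pin"]:
        print(n,q,[(np.round(np.array(r["point"])*[640,400],1).tolist(),round(r["conf"],2)) for r in arm.place_of(n,q)][:4])
    for X in ([.562,.18,.125],[.562,.18,.159],[.562,.18,.256]): print(X,proj(*c,X).round(1))
a=cv2.imread("pics/scene3.png")[170:320,280:480];b=cv2.imread("pics/side3.png")[80:230,200:400]
w=cv2.imread("pics/wrist3.png")
m=np.hstack([cv2.resize(a,(400,300)),cv2.resize(b,(400,300))]);w=cv2.resize(w,(480,300));w=cv2.copyMakeBorder(w,0,0,0,320,cv2.BORDER_CONSTANT)
cv2.imwrite("pics/m3.png",np.vstack([m,w]))
```

```text
6.25 [ 0.07   0.455 -0.678  1.6    0.301  1.194  2.387] [0.562  0.1798 0.2402] 0.5033851424123537 29.630096554756165
[[-0.084 -0.996 -0.001]
 [-0.996  0.084  0.   ]
 [-0.     0.001 -1.   ]]
scene lamp_hub []
scene stand_pin [([350.0, 241.3], 0.88), ([267.5, 279.9], 0.84), ([379.1, 168.3], 0.66)]
[0.562, 0.18, 0.125] [352.1 240.7]
[0.562, 0.18, 0.159] [353.7 229.7]
[0.562, 0.18, 0.256] [358.5 194.2]
side lamp_hub [([306.7, 115.7], 0.69)]
side stand_pin [([372.8, 170.8], 0.98), ([228.4, 180.1], 0.62), ([301.9, 163.3], 0.55)]
[0.562, 0.18, 0.125] [304.7 163.3]
[0.562, 0.18, 0.159] [304.6 150.8]
[0.562, 0.18, 0.256] [304.5 112.1]
wrist lamp_hub [([313.1, 273.9], 0.83)]
wrist stand_pin [([106.6, 130.6], 0.91), ([543.6, 90.2], 0.69)]
[0.562, 0.18, 0.125] [313.2 193.3]
[0.562, 0.18, 0.159] [313.3 206.7]
[0.562, 0.18, 0.256] [313.4 274.3]
```

View pics/m3.png

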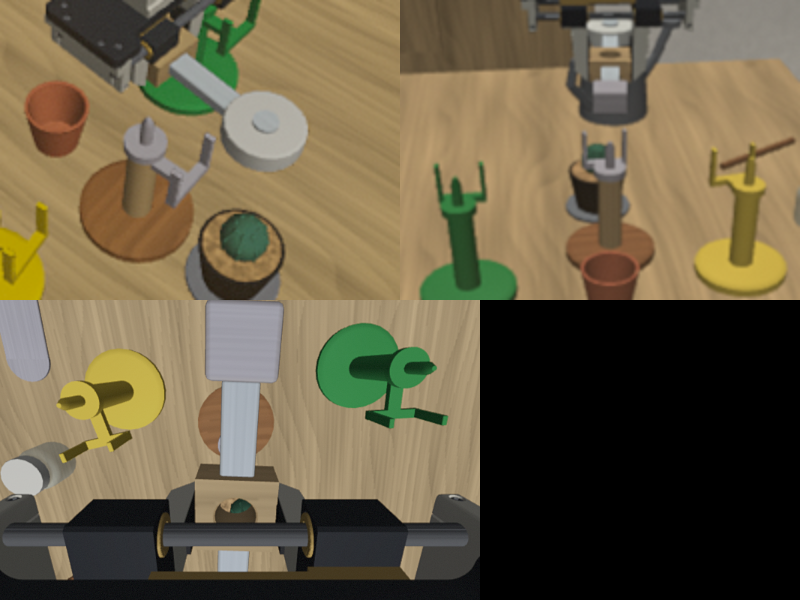

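The turned arm is held level with its head on the cactus side, and the hub and pin agree with the predicted pixels. I'll finish the yaw and descend to just above the pin.

Emit:
move_arm:
  motion:
    - {"tx":0,"ty":0,"tz":0,"twist":-0.04}
    - {"tx":0,"ty":0,"tz":0,"twist":-0.04}
    - {"tx":0,"ty":0,"tz":0.025,"twist":0}
    - {"tx":0,"ty":0,"tz":0.025,"twist":0}
    - {"tx":0,"ty":0,"tz":0.02,"twist":0}
    - {"tx":0,"ty":0,"tz":0,"twist":0}
    - {"tx":0,"ty":0,"tz":0,"twist":0}

```text
clock: 7.4
position: [0.5621, 0.1801, 0.1711]
ee_rot: [2.273, -2.169, -0.0]
force: [0.1, -0.2, -2.1]
width: 0.499
gripper_force: 29.6
```

Run:
```python
from h import *
from scipy.spatial.transform import Rotation as R
o=arm.observe();print(o["clock"],o["joints"].round(3),o["position"].round(4),o["width"],o["gripper_force"]);print(R.from_rotvec(o["ee_rot"]).as_matrix().round(3))
for n in ["scene","side","wrist"]:
    save(n,f"pics/{n}4.png")
c=cal("wrist")
for X in ([.562,.18,.125],[.562,.18,.159],[.562,.18,.198]): print(X,proj(*c,X).round(1))
a=cv2.imread("pics/scene4.png")[190:290,300:433];b=cv2.imread("pics/side4.png")[100:200,240:373]
w=cv2.imread("pics/wrist4.png")
m=np.hstack([cv2.resize(a,(400,300)),cv2.resize(b,(400,300))]);w1=cv2.resize(w,(480,300));w2=cv2.resize(w[200:300,260:367],(320,300))
cv2.imwrite("pics/m4.png",np.vstack([m,np.hstack([w1,w2])]))
```

```text
7.4 [ 0.069  0.524 -0.683  1.688  0.369  1.062  2.458] [0.5621 0.1801 0.1711] 0.4987782947455212 29.629535973072052
[[ 0.047 -0.999 -0.   ]
 [-0.999 -0.047  0.   ]
 [-0.     0.    -1.   ]]
[0.562, 0.18, 0.125] [314.8 223.7]
[0.562, 0.18, 0.159] [315. 247.]
[0.562, 0.18, 0.198] [315.3 285.9]
```

View pics/m4.png

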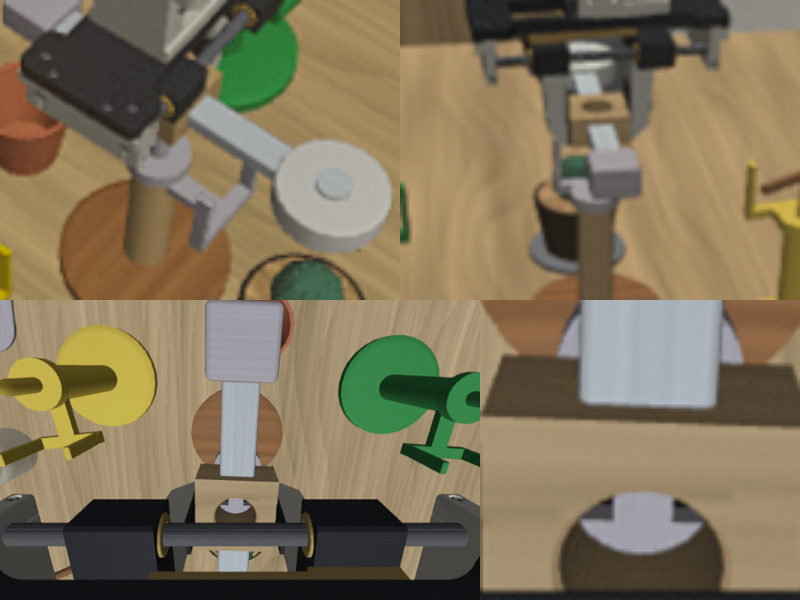

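Close above the pin, the yoke seen through the hole is centred at (314,272) and the head lies over the cactus side. I'll check the yaw numerically.

Run:
```python
from h import *
S=cal("scene");D=cal("side");W=cal("wrist")
for t in (-6,-3,0,3,6):
    a=np.radians(t);u=np.array([np.sin(a),np.cos(a),0]);h=np.array([.562,.18,.190])
    print(t,"cw side",proj(*D,h-.093*u).round(1),"hub",proj(*D,h).round(1),"head scene",proj(*S,h+.112*u+[0,0,.012]).round(1),"hub",proj(*S,h).round(1),"cw wrist",proj(*W,h-.093*u).round(1))
for x in (.555,.562,.569): print(proj(*S,[x,.23,.150]).round(1),proj(*D,[x,.23,.150]).round(1))
for r in arm.regions_of("wrist","lamp_hub")[:1]: pass
```

```text
-6 cw side [314.2 156.4] hub [304.6 138.9] head scene [414.6 246. ] hub [355.1 219. ] cw wrist [301.4  59.3]
-3 cw side [312.  156.6] hub [304.6 138.9] head scene [412.9 248.4] hub [355.1 219. ] cw wrist [314.2  58.9]
0 cw side [309.8 156.8] hub [304.6 138.9] head scene [411.  250.7] hub [355.1 219. ] cw wrist [327.1  59.2]
3 cw side [307.6 156.9] hub [304.6 138.9] head scene [408.9 252.9] hub [355.1 219. ] cw wrist [340.   60.2]
6 cw side [305.3 156.9] hub [304.6 138.9] head scene [406.7 255. ] hub [355.1 219. ] cw wrist [352.7  61.9]
[378.3 245.4] [299.5 145.4]
[375.9 247.9] [302.2 145.2]
[373.6 250.4] [305.  145.1]
```

Yaw is about 0°, so I'll lower it onto the pin.

Emit:
move_arm:
  motion:
    - {"tx":0,"ty":0,"tz":0.008,"twist":0}
    - {"tx":0,"ty":0,"tz":0.008,"twist":0}
    - {"tx":0,"ty":0,"tz":0.008,"twist":0}
    - {"tx":0,"ty":0,"tz":0,"twist":0}

```text
clock: 8.0
position: [0.5612, 0.1794, 0.1451]
ee_rot: [2.271, -2.167, -0.002]
force: [-0.5, 0.0, -2.4]
width: 0.505
gripper_force: 29.6
```

Emit:
move_arm:
  motion:
    - {"tx":0,"ty":0,"tz":0.006,"twist":0}
    - {"tx":0,"ty":0,"tz":0.006,"twist":0}
    - {"tx":0,"ty":0,"tz":0.005,"twist":0}
    - {"tx":0,"ty":0,"tz":0,"twist":0}
    - {"tx":0,"ty":0,"tz":0,"twist":0}

```text
clock: 8.5
position: [0.562, 0.18, 0.1297]
ee_rot: [2.273, -2.168, -0.0]
force: [-0.0, 0.3, -2.1]
width: 0.5
gripper_force: 29.6
```

Emit:
move_arm:
  motion:
    - {"tx":0,"ty":0,"tz":0.004,"twist":0}
    - {"tx":0,"ty":0,"tz":0.003,"twist":0}
    - {"tx":0,"ty":0,"tz":0,"twist":0}
    - {"tx":0,"ty":0,"tz":0,"twist":0}

```text
clock: 8.9
position: [0.562, 0.18, 0.1227]
ee_rot: [2.273, -2.168, -0.0]
force: [0.1, 0.7, -2.4]
width: 0.501
gripper_force: 29.6
```

Emit:
move_arm:
  motion:
    - {"tx":0,"ty":0,"tz":0.001,"twist":0}
    - {"tx":0,"ty":0,"tz":0,"twist":0}

```text
clock: 9.1
position: [0.562, 0.18, 0.1217]
ee_rot: [2.273, -2.169, 0.0]
force: [-0.6, -0.2, -1.1]
width: 0.502
gripper_force: 29.6
```

Emit:
move_arm:
  motion:
    - {"tx":0,"ty":0,"tz":0.001,"twist":0}
    - {"tx":0,"ty":0,"tz":0,"twist":0}
    - {"tx":0,"ty":0,"tz":0,"twist":0}

```text
clock: 9.4
position: [0.5621, 0.1801, 0.1209]
ee_rot: [-2.273, 2.168, -0.0]
force: [-0.5, 0.1, -0.7]
width: 0.503
gripper_force: 29.6
```

Run:
```python
from h import *
save("scene","pics/s5.png");save("side","pics/d5.png")
a=cv2.imread("pics/s5.png")[190:290,300:433];b=cv2.imread("pics/d5.png")[100:200,240:373]
cv2.imwrite("pics/m5.png",np.hstack([cv2.resize(a,(400,300)),cv2.resize(b,(400,300))]))
```

```text
(no output)
```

View pics/m5.png

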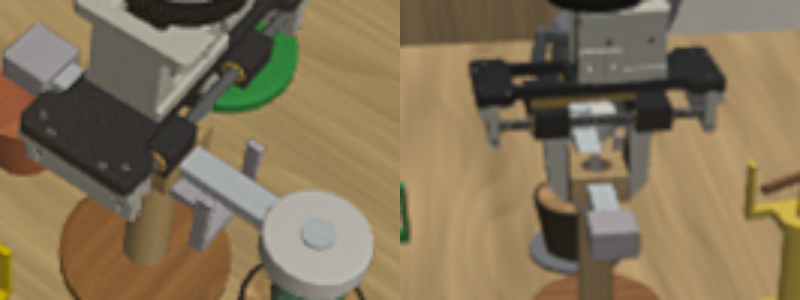

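The bar lies between the prongs and the pin shows through the hole at about (306,152) in the side view, so it's seated. Releasing and retreating.

Emit:
move_arm:
  motion:
    - {"tx":0,"ty":0,"tz":0,"twist":0}
    - {"tx":0,"ty":0,"tz":0,"twist":0}
    - {"tx":0,"ty":0,"tz":0,"twist":0}
    - {"tx":0,"ty":0,"tz":0,"twist":0}
    - {"tx":0,"ty":0,"tz":0,"twist":0}
    - {"tx":0,"ty":0,"tz":0,"twist":0}
    - {"tx":0,"ty":0,"tz":0,"twist":0}
  gripper: -1

```text
clock: 10.2
position: [0.562, 0.18, 0.1208]
ee_rot: [-2.273, 2.168, -0.0]
force: [-0.8, 0.1, -0.2]
width: 0.993
gripper_force: 0.0
```

Emit:
move_arm:
  motion:
    - {"tx":0,"ty":0,"tz":-0.02,"twist":0}
    - {"tx":0,"ty":0,"tz":-0.03,"twist":0}
    - {"tx":0,"ty":0,"tz":-0.03,"twist":0}
    - {"tx":0,"ty":0,"tz":-0.03,"twist":0}
    - {"tx":0,"ty":0,"tz":-0.03,"twist":0}
    - {"tx":0,"ty":0,"tz":0,"twist":0}
    - {"tx":0,"ty":0,"tz":0,"twist":0}
    - {"tx":0,"ty":0,"tz":0,"twist":0}

```text
clock: 11.0
position: [0.5616, 0.1795, 0.2596]
ee_rot: [2.272, -2.168, -0.001]
force: [0.8, -0.1, -0.1]
width: 1.002
gripper_force: 0.0
```

Run:
```python
from h import *
print(arm.observe()["width"])
save("scene","pics/s6.png");save("side","pics/d6.png")
a=cv2.imread("pics/s6.png")[190:340,280:480];b=cv2.imread("pics/d6.png")[100:250,220:420]
cv2.imwrite("pics/m6.png",np.hstack([cv2.resize(a,(400,300)),cv2.resize(b,(400,300))]))
```

```text
1.0018236829094396
```

View pics/m6.png

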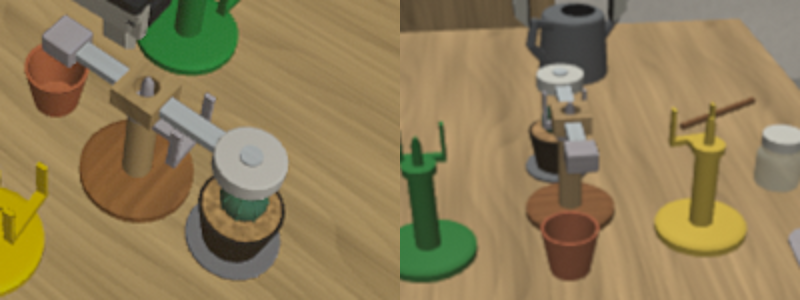

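The arm is seated and level, its bar between the prongs and the head over the cactus. The gripper is clear and the pot is unmoved.

```bash
python3 -c "
from cell import arm
print(arm.sign_off())"
```

```text
the job is handed in; nothing more can be done
None
```

The lamp arm is turned end for end and back down on its pin between the prongs, with the head over the cactus. It was released only once seated; the pot looked unmoved and the arm never went near the hanger. The job was handed in at about 11 s, and no verdict came back.

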